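Sort the saw's parts and show the horn tube to the inspection camera

ROBOT

A 7-joint arm with a two-finger parallel gripper is mounted at the origin on a cart in front of the work surface, level with it; the furniture and walls round the work are solid. World frame = base frame: x ahead of the robot, y to its left, z up, the work surface at z = 0. Lengths are in m, angles in rad, forces in N, time in s.
With the tool pointing down it reaches from about 0.425 to 1.025 m from the base axis. Payload 3.6 kg.
Tool frame: the origin (TCP) lies between the finger pads; the fingertips stand 19 mm ahead of it and the grasp point (between the pads) is the TCP; z points along the fingers, y is the line along which they close (so a half turn about z gives the same grasp; the last joint's range is limited). The gripper opens to 85 mm and grips with 20 to 120 N. Pads are 22 mm wide; open, the fingers measure 114 mm over their backs; the gripper's body (76 mm by 85 mm) begins 54 mm behind the grasp point. The pads swing forward as they close: fully open they stand 13 mm farther back than shut.
Start: joints at [-1.224, 0.591, 0.048, 1.609, -0.033, 0.943, -0.034], TCP at [0.309, 0.656, 0.25] pointing down, gripper open.
Joint ranges: [-2.69, 2.69], [-0.47, 2.24], [-1.27, 1.36], [0.19, 2.51], [-1.53, 4.68], [0.08, 2.07], [-3.09, 3.09]. Speed limits (rad/s): [2.57, 2.57, 3.14, 3.14, 3.14, 3.14, 3.14].

INTERFACE

Orientations are given as [roll, pitch, yaw] about the fixed x, y, z axes, in that order (R = Rz(yaw) Ry(pitch) Rx(roll)).
In Python, from bench import manip gives the robot as it stands.
- The arm moves only by the tool jog_arm, called after ">>>" by a JSON object that holds its "method" and its "body", one argument or row to a line. Schema: {"type":"object","properties":{"steps":{"type":"array","items":{"type":"array","items":{"type":"array","items":{"type":"number"},"minItems":5,"maxItems":5},"minItems":1,"maxItems":12},"minItems":1,"maxItems":1},"only":{"type":"string"},"quiet":{"type":"boolean"},"lines":{"type":"string"}},"required":["steps"],"additionalProperties":false}. steps is a list that holds a single list of rows (three levels of brackets), with 1 to 12 rows, each of 5 numbers: the opening from 0.0 (shut) to 1.0 (fully open), then dx, dy, dz in m, then a turn about the tool's z in rad; each row is the pose to reach, as a shift and turn from the pose commanded when the call began, along the tool's axes at that moment; what a row does not reach only later rows make up. A row lasts 1/10 s, in which the tool goes at most 0.05 m and 0.15 rad, less where a joint would pass 70% of its speed; a pose out of reach is approached as far as the arm can. The fingers move at their own pace and stop on an object; the grip force is fixed at half the most. Time passes only in rows, so rows that do not move let the fingers close. The tool returns the time, the measured TCP pose, the force, the opening and the grip force at its end. only (a regular expression) keeps the lines of the reply that match it, lines (a string "A,B") keeps lines A to B, and quiet returns only ok. Input that does not fit is refused with a message, and nothing moves.
- manip.state(): the state, without advancing time (a new reading comes with each control period).
- manip.capture(name): name is "scene" or "top" or "wrist"; returns a dict with "pixels" (420x560x3 uint8, red, green, blue), "z_map" (420x560 float32, m along the optical axis (not along the pixel's ray), 0 where there is no reading), "vertical_fov" (degrees; the focal length in pixels is half the picture's height over the tangent of half this angle, whatever the lens; pixels are square), "cx", "cy" (the principal point, pixels), "world_to_cam" (4x4, takes a point from world to camera coordinates). Camera axes: x right, y down, z forward; pixel columns grow to the right and rows downward; lengths in m; the calibration is good to about 2 mm. A picture is of the moment at which its call begins.
- manip.finish_job(): hands the job in; it is judged then, once.
The state is a dict: "time_s": time; "joint_positions": joint angles; "dq": joint speeds; "joint_torque": joint torques, N m; "tool_pos": TCP position; "tool_rot": TCP orientation; "contact_force": force on the tool from outside, world axes, zero at the start; "wrist_torque": the same for the moment, N m; "opening": opening from 0.0 (shut) to 1.0 (fully open); "grip_force": force on a finger pad.
Only numpy, scipy, OpenCV 4.12 (cv2) and the standard library are available. Lean on these libraries where they do the work, as an engineer would, in place of code of your own. Each camera call takes 0.05 s, during which the arm holds its last target. There are 200 camera calls.

TASK

Sort the three parts lying mixed on the bench: put the hexagonal nut in the round dish and the small horn ring in the square tray, then pick up the remaining short horn tube and hold it in the air in front of the inspection camera for a crack check, the middle of the tube on the lens's line of sight 12 cm from the glass and its bore looking straight into the lens (which looks down at a slant). Finish while still holding the tube there, steady; do not touch the camera or its stand, and leave the other things on the bench where they are.

Things in the scene. Friction and masses are not known exactly. Their poses are not given: they have to be found in the camera images.
- nut: rusty steel hexagon nut lying flat, 29 mm across flats, 32 mm across corners, 15 mm high; origin at the centre of its underside, z up; two of its flats face its +x and -x. About 60 g
- small_ring: small pale sawn horn ring lying flat (hole upright), 35 mm (x) by 32 mm (y), 23 mm high; origin at the centre of its underside, z up. About 30 g
- tube: short dark cracked length of horn, an open tube lying on its side on the bench, not fixed: 63 mm long along its y axis (the bore, open at both ends, either end may face the lens), 54 mm wide along x, 51 mm high along z; origin at the centre of its underside, z up. About 80 g. It can be gripped across its x width at mid height
- tube_mid (a point): the middle of the tube, on its bore, 25.5 mm above the body's origin along the body's z axis
- round_dish: low round open steel dish, fixed to the bench: 126 mm over the rim, 114 mm at the foot, 30 mm high, walls 3 mm, inner floor 4 mm above the bench; origin at the centre of its underside
- square_tray: low square open tray of light wood, fixed to the bench: 130 x 130 mm outside, 30 mm high, walls and floor 6 mm; origin at the centre of its underside, x and y axes along its sides
- camera_stand: fixed stand of the inspection camera: a dark steel foot plate 110 x 100 x 12 mm and an upright aluminium column 20 mm thick, carrying the grey camera head, 0.33 m high in all; origin at the centre of the plate's underside on the column's axis, z up; the camera looks towards its -x
- camera_head: the grey camera head, fixed on the stand: a box 62 x 46 x 46 mm with a dark lens barrel and a ring light 60 mm across round the lens glass; origin at the centre of the lens glass, the line of sight runs from there along the head's own -x, which slants 0.44 rad (25 degrees) down from level
- focus (a point): the point to show the part at: 120 mm in front of the lens glass on the line of sight, in the free air 220 mm above the bench
- sanding_block: bystander: brown sanding block 52 x 86 x 26 mm lying flat, origin at the centre of its underside
- comb: bystander: pale horn comb 53 x 95 x 4 mm lying flat, origin at the centre of its underside
- button_tin: bystander: open grey tin 67 mm across, 61 mm high, origin at the centre of its underside

How it is judged:
By the outcome, as a careful person would: the job done as asked, in the order asked, and still so for the second after the job is handed in, while the arm keeps its last pose, push and grip.
It also fails if it takes over 67 s, if anything falls off the work surface, if the arm or the gripper's body presses on something with over 40 N, if the wrist force passes 120 N, or if a joint passes its speed limit or range.

## Working session

There is one attempt and no reset: what is moved stays moved. The work goes in short steps, Python scripts to look and compute and a tool call to move; the robot and the scene stay as the last step left them, time stands still between calls to the robot, and variables do not carry over. Pictures are saved under pics/ and viewed, at most 10 in all, crops included, and the job is handed in when it is done.

```bash
ls; mkdir -p pics
```

Run:
```python
from bench import manip
import cv2,numpy as np
print(manip.state())
ims=[]
for n in ["scene","top","wrist"]:
    c=manip.capture(n); np.savez(f"pics/{n}0.npz",**c)
    print(n,c["vertical_fov"],c["cx"],c["cy"],c["world_to_cam"].round(3).tolist())
    cv2.imwrite(f"pics/{n}0.png",c["pixels"][:,:,::-1])
```

```text
bench.py
pics
{'time_s': 0.0, 'joint_positions': array([-1.2235084 ,  0.59212107,  0.04827893,  1.60983418, -0.03331282,
        0.94270647, -0.03371352]), 'dq': array([-1.33596989e-03, -3.27641510e-04, -5.36114561e-04,  6.89845120e-04,
        3.09787597e-05,  2.15644308e-03,  1.35004405e-03]), 'joint_torque': array([-1.03816506e-03, -5.48691273e+01,  1.54648505e+00, -1.98122120e+01,
        9.54078161e-03,  8.73583602e-03,  5.18934144e-06]), 'tool_pos': array([0.30896243, 0.65499574, 0.24913451]), 'tool_rot': array([-3.13933053e+00,  1.05658408e-04,  2.70088137e+00]), 'contact_force': array([ 0.11961109, -0.04734927, -0.50381039]), 'wrist_torque': array([0.02492308, 0.01523608, 0.00043658]), 'grip_force': 0.0, 'opening': 1.0017686483636736}
scene 55.05514055522073 276.60764992569756 212.9055367618294 [[0.598, -0.801, -0.015, -0.271], [-0.364, -0.255, -0.896, 0.393], [0.714, 0.542, -0.444, 0.651], [0.0, 0.0, 0.0, 1.0]]
top 56.43237662967232 276.95883508139934 216.07073375753907 [[0.005, -1.0, -0.002, 0.087], [-0.98, -0.004, -0.198, 0.608], [0.198, 0.003, -0.98, 1.101], [0.0, 0.0, 0.0, 1.0]]
wrist 67.11555354711854 284.05285192029163 211.37381612432247 [[0.427, 0.904, -0.002, -0.724], [0.872, -0.411, 0.264, -0.035], [0.238, -0.115, -0.965, 0.378], [0.0, 0.0, 0.0, 1.0]]
```
View pics/scene0.png

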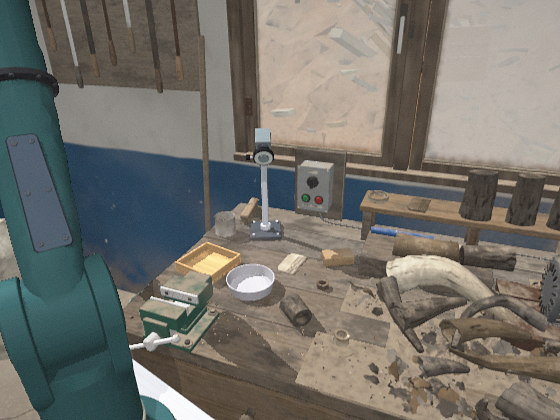

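View pics/top0.png

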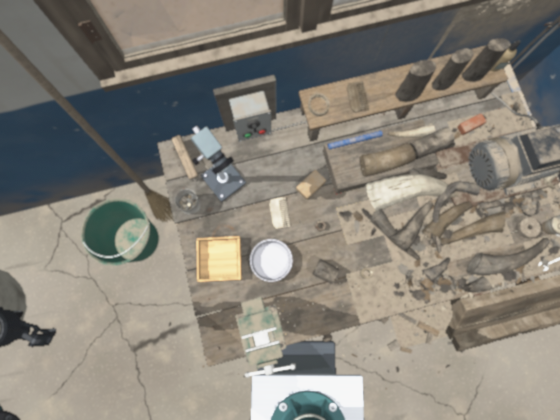

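Scene: tray (208,262), dish (250,281), tube (297,310), nut (323,285), ring (342,336), camera head (262,150). Top: tray (219,259), dish (271,261), tube (328,270), nut (322,227), stand (222,180). The ring isn't clear in the top view yet, so I'll enlarge it.

Create h.py:
```python
import numpy as np,cv2
def load(n):return dict(np.load(f"pics/{n}.npz"))
def K(c):
    f=c["pixels"].shape[0]/2/np.tan(np.radians(c["vertical_fov"])/2);return f
def ray(c,u,v):
    M=c["world_to_cam"];R=M[:3,:3];o=-R.T@M[:3,3];f=K(c)
    d=R.T@np.array([(u-c["cx"])/f,(v-c["cy"])/f,1]);return o,d
def onz(c,u,v,z):
    o,d=ray(c,u,v);return o+d*(z-o[2])/d[2]
def cloud(c):
    v,u=np.mgrid[:420,:560];f=K(c);z=c["z_map"].astype(float)
    P=np.stack([(u-c["cx"])/f*z,(v-c["cy"])/f*z,z],-1)
    M=c["world_to_cam"];P=(P-M[:3,3])@M[:3,:3];P[z==0]=np.nan;return P
def proj(c,p):
    q=c["world_to_cam"][:3,:3]@np.array(p)+c["world_to_cam"][:3,3];f=K(c);return np.array([c["cx"]+f*q[0]/q[2],c["cy"]+f*q[1]/q[2]])
def tri(c1,a,c2,b):
    o1,d1=ray(c1,*a);o2,d2=ray(c2,*b);s=np.linalg.lstsq(np.stack([d1,-d2],1),o2-o1,rcond=None)[0]
    p,q=o1+s[0]*d1,o2+s[1]*d2;return (p+q)/2,np.linalg.norm(p-q)
```

Run:
```python
from h import *
t=load("top0");s=load("scene0");w=load("wrist0")
Pt,Ps=cloud(t),cloud(s)
for n,c,P,pts in [("top",t,Pt,dict(tube=(328,270),nut=(322,227),dish=(271,261),tray=(219,259),stand=(222,180),block=(312,184))),("scene",s,Ps,dict(tube=(297,310),nut=(323,286),ring=(342,336),dish=(250,281),tray=(208,262),lens=(263,157)))]:
    for k,(u,v) in pts.items(): print(n,k,P[v,u].round(3))
p=Ps[336,342];print(proj(t,p))
o,_=ray(w,0,0);print("wristcam",o)
a=cv2.resize(t["pixels"][140:340,170:390],(800,727)[:2],interpolation=cv2.INTER_CUBIC)[:600]
a=cv2.resize(t["pixels"][150:310,170:380],(787,600),interpolation=cv2.INTER_CUBIC)
cv2.imwrite("pics/topcrop.png",a[:,:,::-1])
b=cv2.resize(s["pixels"][230:360,170:370],(800,520),interpolation=cv2.INTER_CUBIC)
cv2.imwrite("pics/scenecrop.png",b[:,:,::-1])
```

```text
top tube [ 0.451 -0.06   0.045]
top nut [ 0.586 -0.05   0.001]
top dish [0.48  0.108 0.002]
top tray [0.485 0.266 0.005]
top stand [0.728 0.262 0.028]
top block [ 0.717 -0.018  0.028]
scene tube [ 0.429 -0.075  0.045]
scene nut [ 0.581 -0.053  0.009]
scene ring [ 0.454 -0.177  0.006]
scene dish [0.492 0.117 0.006]
scene tray [0.491 0.272 0.006]
scene lens [0.683 0.215 0.276]
[364.85974137 269.88553223]
wristcam [0.24995165 0.68365748 0.37219512]
```

View pics/topcrop.png

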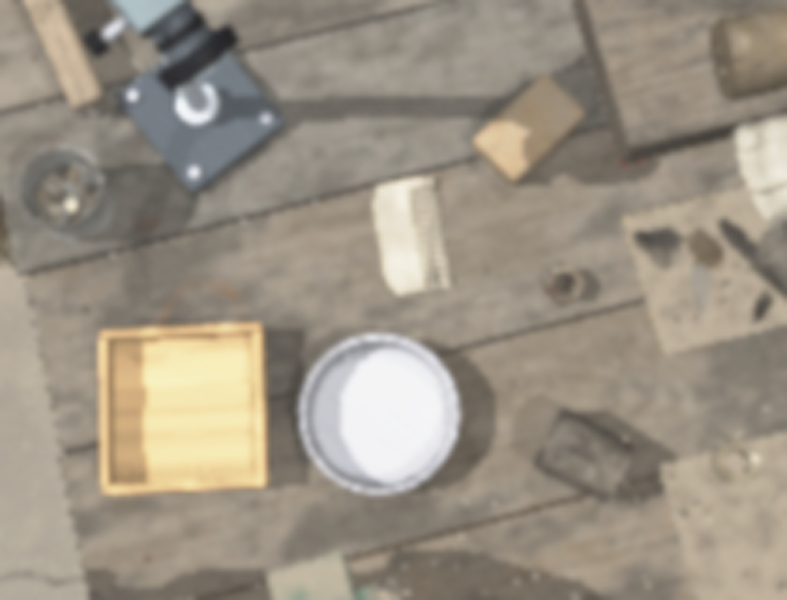

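View pics/wrist0.png

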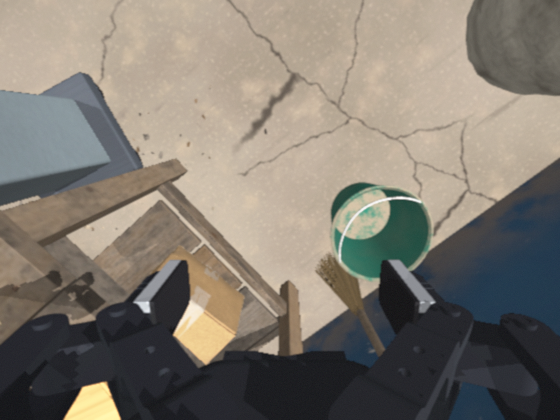

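Top crop: tray (182,408), dish (380,413), tube (590,455), nut (568,285), ring (738,458), and stand plate (203,122) with the lens facing lower right. The wrist view shows only floor. I'll move it over the parts and fit the lens plane from depth.

>>> {"method": "jog_arm", "body": {
  "steps": [
    [[1,-0.48,-0.57,-0.08,-0.44],[1,-0.48,-0.57,-0.08,-0.44],[1,-0.48,-0.57,-0.08,-0.44],[1,-0.48,-0.57,-0.08,-0.44],[1,-0.48,-0.57,-0.08,-0.44],[1,-0.48,-0.57,-0.08,-0.44],[1,-0.48,-0.57,-0.08,-0.44],[1,-0.48,-0.57,-0.08,-0.44],[1,-0.48,-0.57,-0.08,-0.44],[1,-0.48,-0.57,-0.08,-0.44],[1,-0.48,-0.57,-0.08,-0.44],[1,-0.48,-0.57,-0.08,-0.44]]
  ]
}}

```text
time_s: 1.35
tool_pos: [0.4621, 0.077, 0.3147]
tool_rot: [3.141, 0.0, 3.141]
contact_force: [0.6, -0.0, 0.1]
opening: 1.001
grip_force: 0.0
```

Run:
```python
from h import *
s=load("scene0");t=load("top0");P=cloud(s)
# lens ring
for v in range(146,172,2): print(v,[("%.3f"%s["z_map"][v,u]) for u in range(248,280,2)])
```

```text
146 ['1.626', '1.627', '1.625', '1.617', '1.162', '1.155', '1.146', '1.145', '1.141', '1.144', '1.156', '1.166', '1.587', '1.582', '1.586', '1.581']
148 ['1.644', '1.628', '1.620', '1.626', '1.168', '1.127', '1.126', '1.121', '1.120', '1.120', '1.127', '1.167', '1.590', '1.585', '1.584', '1.589']
150 ['1.649', '1.626', '1.630', '1.623', '1.125', '1.120', '1.122', '1.117', '1.117', '1.122', '1.121', '1.128', '1.597', '1.596', '1.590', '1.588']
152 ['1.632', '1.644', '1.628', '1.130', '1.122', '1.121', '1.125', '1.123', '0.000', '1.121', '1.124', '1.126', '1.136', '1.597', '1.591', '1.591']
154 ['1.199', '1.617', '1.617', '1.125', '1.129', '1.130', '1.128', '1.128', '1.123', '1.130', '1.129', '1.133', '1.127', '1.605', '1.601', '1.588']
156 ['1.199', '1.200', '1.201', '1.137', '1.134', '1.138', '1.134', '1.132', '1.134', '1.131', '1.137', '1.136', '1.136', '1.590', '1.590', '1.590']
158 ['1.194', '1.608', '1.607', '1.139', '1.141', '1.138', '1.139'
[... 276 characters left out ...]
152', '1.154', '1.153', '1.155', '1.155', '1.156', '1.153', '1.159', '1.576', '1.579', '1.570', '1.570']
164 ['1.666', '1.651', '1.652', '1.646', '1.639', '1.643', '1.158', '1.162', '1.164', '1.165', '1.626', '1.579', '0.000', '1.577', '1.577', '1.569']
166 ['1.666', '1.651', '1.653', '1.657', '1.647', '1.639', '1.218', '1.208', '1.212', '1.210', '1.625', '0.000', '1.624', '1.623', '1.614', '1.613']
168 ['1.670', '1.667', '1.657', '1.654', '1.650', '1.648', '1.222', '1.211', '1.210', '1.218', '1.634', '1.624', '1.630', '1.623', '1.615', '1.611']
170 ['1.668', '1.670', '1.668', '1.665', '1.662', '1.649', '1.655', '1.217', '1.215', '1.221', '1.634', '1.635', '1.628', '1.624', '1.622', '1.619']
```

>>> {"method": "jog_arm", "body": {
  "steps": [
    [[1,-0.04,-0.16,-0.03,0],[1,-0.04,-0.16,-0.03,0],[1,-0.04,-0.16,-0.03,0],[1,-0.04,-0.16,-0.03,0],[1,-0.04,-0.16,-0.03,0],[1,-0.04,-0.16,-0.03,0]]
  ]
}}

```text
time_s: 1.95
tool_pos: [0.5016, -0.0804, 0.344]
tool_rot: [3.141, -0.001, 3.141]
contact_force: [-0.3, 0.0, 0.1]
opening: 1.002
grip_force: 0.0
```

Run:
```python
from h import *
from bench import manip
s=load("scene0");t=load("top0");P=cloud(s)
z=s["z_map"];m=np.zeros(z.shape,bool);m[147:166,252:276]=(z[147:166,252:276]>1.1)&(z[147:166,252:276]<1.17)
Q=P[m];c=Q.mean(0);_,_,V=np.linalg.svd(Q-c);n=V[2]
k=np.abs((Q-c)@n)<.004;Q=Q[k];c=Q.mean(0);_,_,V=np.linalg.svd(Q-c);n=V[2]
n=n*np.sign(-n[2]);print("lens",c,"n",n,"yaw",np.arctan2(n[1],n[0]),"slant",np.degrees(np.arcsin(-n[2])),"rms",np.std((Q-c)@n))
(e)=cv2.fitEllipse(max(cv2.findContours(m.astype(np.uint8),0,1)[0],key=len));print(e)
# plate in top
Pt=cloud(t);zz=Pt[...,2];g=t["pixels"].astype(int)
hsv=cv2.cvtColor(t["pixels"],cv2.COLOR_RGB2HSV)
print(hsv[180:192:4,210],hsv[176,240])
m2=np.zeros(z.shape,np.uint8);sub=(zz[155:210,195:255]>.007)&(zz[155:210,195:255]<.02);m2[155:210,195:255]=sub
cs=max(cv2.findContours(m2,0,1)[0],key=cv2.contourArea)
w=np.array([onz(t,*p[0],.012)[:2] for p in cs],np.float32);print("plate",cv2.minAreaRect(w))
for n_,z0 in[("top",t)]:pass
c=manip.capture("wrist");np.savez("pics/w1.npz",**c);cv2.imwrite("pics/w1.png",c["pixels"][:,:,::-1])
```

```text
lens [0.68751445 0.21837664 0.27522707] n [-0.72576724 -0.59031779 -0.35325178] yaw -2.4587518696870463 slant 20.68633806374273 rms 0.0019527820883079477
((262.8310546875, 155.2984619140625), (18.15735626220703, 20.954933166503906), 94.3724365234375)
[[105  31 133]
 [105  31 133]
 [ 75   4 115]] [105  16  98]
plate ((0.7364726066589355, 0.2624412477016449), (0.10985855758190155, 0.09917458891868591), 39.180335998535156)
```

View pics/w1.png

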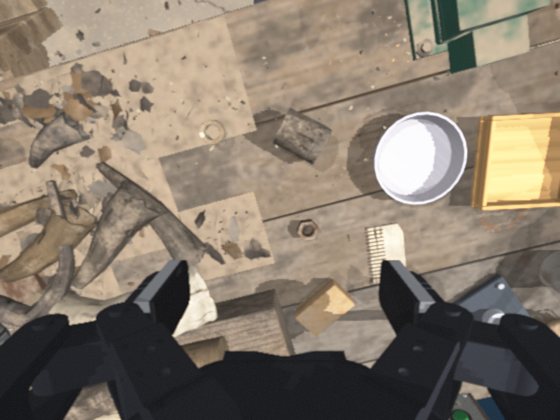

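Wrist view w1: tube (302,135), ring (213,131), nut (307,230), dish (420,157), tray (520,160), comb (386,250), block (325,306).

Add to h.py:
```python
def blob(c,u,v,r,zlo,zref):
    """height-mask blob near pixel; contour cast on plane zref -> minAreaRect (world)"""
    P=cloud(c);Z=cv2.medianBlur(np.nan_to_num(P[...,2]).astype(np.float32),3);m=np.zeros(Z.shape,np.uint8)
    m[v-r:v+r,u-r:u+r]=Z[v-r:v+r,u-r:u+r]>zlo
    n,l,st,ce=cv2.connectedComponentsWithStats(m)
    i=1+np.argmax(st[1:,4]) if n>1 else 0
    k=l==i;cs=max(cv2.findContours(k.astype(np.uint8),0,1)[0],key=cv2.contourArea)
    w=np.array([onz(c,*p[0],zref)[:2] for p in cs],np.float32)
    return dict(px=ce[i].round(1),area=int(st[i,4]),rect=cv2.minAreaRect(w),cen=P[k].mean(0).round(4),ztop=np.percentile(P[k][:,2],[50,95]).round(4),w=w)
```

Run:
```python
from h import *
c=load("w1");P=cloud(c)
print("bench z",P[180:190,250:260,2].mean(), P[215,260],P[100,330])
for n,a in dict(tube=(302,135,45,.012,.0255),ring=(213,131,22,.010,.023),nut=(307,230,20,.006,.015)).items():
    b=blob(c,*a);b.pop("w");print(n,b)
# dish, tray rims
for n,a in dict(dish=(420,157,60,.02,.03)).items():
    b=blob(c,*a);b.pop("w");print(n,b)
t=load("top0")
for n,a in dict(dish=(271,261,28,.018,.03),tray=(219,259,29,.018,.03),tube=(327,271,25,.012,.0255),ring=(367,271,10,.01,.023),nut=(322,226,9,.006,.015)).items():
    b=blob(t,*a);b.pop("w");print("top",n,b)
for n,a,b in [("nut",(307,230),(322,226))]:print(tri(c,a,t,b))
o=[c["pixels"][205:255,280:335],c["pixels"][105:160,185:240],c["pixels"][95:175,260:345]]
o=[cv2.resize(x,(360,360),interpolation=cv2.INTER_CUBIC) for x in o]
cv2.imwrite("pics/parts.png",cv2.resize(np.hstack(o),(798,266))[:,:,::-1])
```

```text
bench z -0.0010700737801256082 [ 0.56924393 -0.11747079 -0.00076332] [ 4.02372833e-01 -1.61341127e-02 -1.51481481e-04]
tube {'px': array([302.1, 135.9]), 'area': 1887, 'rect': ((0.45111802220344543, -0.05529370903968811), (0.06570030003786087, 0.053567104041576385), 62.399208068847656), 'cen': array([nan, nan, nan]), 'ztop': array([nan, nan])}
ring {'px': array([212.3, 131.6]), 'area': 339, 'rect': ((0.4444648325443268, -0.17772890627384186), (0.03448236733675003, 0.030337899923324585), 89.90918731689453), 'cen': array([nan, nan, nan]), 'ztop': array([nan, nan])}
nut {'px': array([307.2, 230. ]), 'area': 221, 'rect': ((0.5881029367446899, -0.045637745410203934), (0.03136949986219406, 0.029144207015633583), 43.67037582397461), 'cen': array([nan, nan, nan]), 'ztop': array([nan, nan])}
dish {'px': array([430.8, 159.3]), 'area': 1200, 'rect': ((0.4818449318408966, 0.10636496543884277), (0.12405331432819366, 0.12404332309961319), 4.2243733406066895), 'cen': array([nan, nan, nan]), 'ztop': array([nan, nan])}
top dish {'px': array([266.9, 253.3]), 'area': 170, 'rect': ((0.4911026656627655, 
[... 451 characters left out ...]
-0.05413716658949852), (0.06582111120223999, 0.053359806537628174), 62.711002349853516), 'cen': array([nan, nan, nan]), 'ztop': array([nan, nan])}
top ring {'px': array([365.7, 273.1]), 'area': 76, 'rect': ((0.44390660524368286, -0.17457427084445953), (0.02952965348958969, 0.03316378965973854), 0.2765307128429413), 'cen': array([ 0.4437, -0.1755,  0.0207]), 'ztop': array([0.0211, 0.025 ])}
top nut {'px': array([320. , 225.7]), 'area': 48, 'rect': ((0.5883761644363403, -0.04226521775126457), (0.024598503485322, 0.028273046016693115), 89.15061950683594), 'cen': array([nan, nan, nan]), 'ztop': array([nan, nan])}
(array([ 0.58475084, -0.04700001,  0.02605446]), np.float64(0.0003506016932138734))
```

View pics/parts.png

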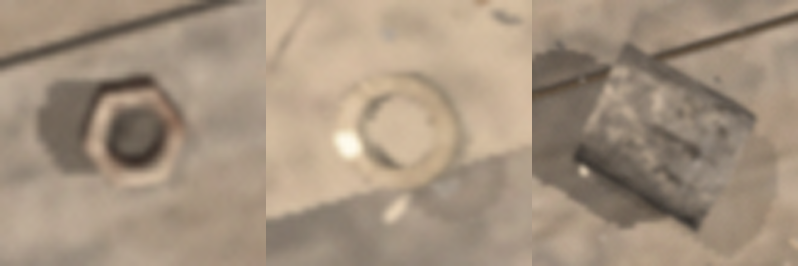

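Crops: nut corners lie left/right (flats about 6° off world x), the ring is round, and the tube bore runs lower-right to upper-left. Now the nut grasp.

>>> {"method": "jog_arm", "body": {
  "steps": [
    [[0.6,-0.087,0.035,0.05,0.42],[0.6,-0.087,0.035,0.1,0.42],[0.6,-0.087,0.035,0.15,0.42],[0.6,-0.087,0.035,0.2,0.42],[0.6,-0.087,0.035,0.24,0.42],[0.6,-0.087,0.035,0.24,0.42],[0.6,-0.087,0.035,0.27,0.42],[0.6,-0.087,0.035,0.3,0.42],[0.6,-0.087,0.035,0.312,0.42],[0.6,-0.087,0.035,0.322,0.42],[0.6,-0.087,0.035,0.322,0.42]]
  ]
}}

```text
time_s: 3.1
tool_pos: [0.5887, -0.045, 0.0218]
tool_rot: [3.142, -0.001, 2.722]
contact_force: [-0.1, 0.4, -0.0]
opening: 0.599
grip_force: 0.0
```

Run:
```python
from h import *
w=load("w1");t=load("top0")
for c,n in((w,"w1"),(t,"top")):
    P=cloud(c);f=lambda u,v,r:np.nanpercentile(P[v-r:v+r,u-r:u+r,2],95).round(4)
    if n=="w1":print("heights nut,ring,tube",f(307,230,10),f(213,131,14),f(302,135,10),"dish floor",np.nanmedian(P[150:165,410:430,2]),"tray floor",np.nanmedian(P[140:180,500:540,2]))
    else:print("heights nut,ring,tube",f(321,226,4),f(366,272,5),f(326,270,6),"dish floor",np.nanmedian(P[258:265,268:275,2]),"tray floor",np.nanmedian(P[250:265,215:230,2]))
```

```text
heights nut,ring,tube 0.0154 0.023 0.0494 dish floor 0.0032919096278001825 tray floor 0.005236211192164372
heights nut,ring,tube 0.0177 0.0247 0.0512 dish floor 0.0031478174571817246 tray floor 0.005417975832715504
```

>>> {"method": "jog_arm", "body": {
  "steps": [
    [[0,0,0,0,0],[0,0,0,0,0],[0,0,0,0,0],[0,0,0,0,0],[0,0,0,0,0],[0,0,0,-0.04,0],[0,0,0,-0.08,0],[0,0,0,-0.08,0]]
  ]
}}

```text
time_s: 3.9
tool_pos: [0.5929, -0.0467, 0.1075]
tool_rot: [3.138, 0.01, 2.72]
contact_force: [1.1, -0.2, -0.6]
opening: 0.31
grip_force: 59.5
```

>>> {"method": "jog_arm", "body": {
  "steps": [
    [[0,0.04,0.024,0,0],[0,0.08,0.047,0,0],[0,0.12,0.07,0,0],[0,0.16,0.095,0,0],[0,0.16,0.095,0,0],[0,0.16,0.095,0.03,0],[0,0.16,0.095,0.06,0],[0,0.16,0.095,0.073,0],[0,0.16,0.095,0.073,0]]
  ]
}}

```text
time_s: 4.8
tool_pos: [0.4815, 0.1055, 0.0281]
tool_rot: [-3.14, -0.002, 2.72]
contact_force: [-0.1, 0.1, 0.0]
opening: 0.315
grip_force: 61.6
```

>>> {"method": "jog_arm", "body": {
  "steps": [
    [[0.6,0,0,0,0],[0.6,0,0,0,0],[0.6,0,0,0,0],[0.6,0,0,-0.05,0],[0.7,0,0,-0.1,0],[0.7,0,0,-0.12,0]]
  ]
}}

```text
time_s: 5.4
tool_pos: [0.4836, 0.1062, 0.153]
tool_rot: [3.138, 0.004, 2.72]
contact_force: [0.9, 0.0, -0.8]
opening: 0.7
grip_force: 0.0
```

>>> {"method": "jog_arm", "body": {
  "steps": [
    [[0.7,-0.014,-0.047,0,0],[0.7,-0.028,-0.094,0,0],[0.7,-0.042,-0.14,0,0],[0.7,-0.056,-0.187,0,0],[0.7,-0.07,-0.23,0,0],[0.7,-0.081,-0.272,0,0],[0.7,-0.081,-0.272,0,0]]
  ]
}}

```text
time_s: 6.1
tool_pos: [0.4432, -0.1828, 0.1503]
tool_rot: [-3.139, 0.004, 2.709]
contact_force: [0.2, 0.2, 1.2]
opening: 0.703
grip_force: 0.0
```

Run:
```python
from h import *
from bench import manip
c=manip.capture("wrist");np.savez("pics/w2.npz",**c);cv2.imwrite("pics/w2.png",c["pixels"][:,:,::-1])
s=manip.state();print(s["tool_pos"])
P=cloud(c)
for n,p,a in[("ring",(.4445,-.1765,.023),(45,.010,.023)),("tube",(.45,-.055,.0255),(90,.012,.0255))]:
    u,v=proj(c,p).round().astype(int);print(n,u,v)
    try:
        b=blob(c,u,v,*a);print(b["px"],b["area"],b["rect"])
    except Exception as e:print(e)
t=manip.capture("top");np.savez("pics/t2.npz",**t)
print("nut in dish z",np.nanmax(cloud(t)[250:270,262:282,2]))
```

```text
[ 0.44372005 -0.17917052  0.15000731]
ring 292 206
[288.7 205.6] 920 ((0.4435281455516815, -0.1786116659641266), (0.03273022919893265, 0.032841745764017105), 65.19386291503906)
tube 439 149
[445.2 149.5] 6739 ((0.45353180170059204, -0.051787860691547394), (0.08226863294839859, 0.05439607799053192), 63.051666259765625)
nut in dish z 0.024089814960306224
```

View pics/w2.png

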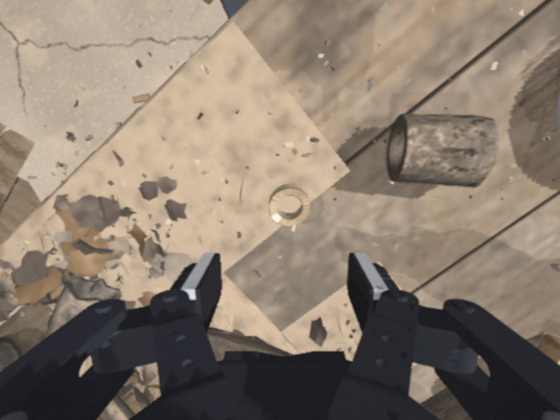

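w2: ring at (289,205) between the fingers' lines, tube at (442,150). Grasp the ring.

>>> {"method": "jog_arm", "body": {
  "steps": [
    [[0.7,0,0,0.04,0],[0.7,0,0,0.08,0],[0.7,0,0,0.11,0],[0.7,0,0,0.128,0],[0.7,0,0,0.128,0],[0,0,0,0.128,0],[0,0,0,0.128,0],[0,0,0,0.128,0],[0,0,0,0.128,0],[0,0,0,0.128,0],[0,0,0,0.08,0],[0,0,0,0.03,0]]
  ]
}}

```text
time_s: 7.4
tool_pos: [0.4436, -0.175, 0.1192]
tool_rot: [-3.141, -0.005, 2.721]
contact_force: [1.1, 0.3, -0.1]
opening: 0.372
grip_force: 59.7
```

>>> {"method": "jog_arm", "body": {
  "steps": [
    [[0,0.016,0.046,0,0],[0,0.032,0.092,0,0],[0,0.047,0.138,0,0],[0,0.063,0.184,0,0],[0,0.079,0.23,0,0],[0,0.094,0.276,0,0],[0,0.11,0.322,0,0],[0,0.126,0.368,0,0],[0,0.144,0.421,0,0],[0,0.144,0.421,0,0],[0,0.144,0.421,0,0]]
  ]
}}

```text
time_s: 8.5
tool_pos: [0.4849, 0.2706, 0.1197]
tool_rot: [3.14, 0.0, 2.726]
contact_force: [0.2, -0.6, -0.0]
opening: 0.37
grip_force: 59.7
```

Run:
```python
from h import *
from bench import manip
c=manip.capture("wrist");np.savez("pics/w3.npz",**c);cv2.imwrite("pics/w3.png",c["pixels"][:,:,::-1])
t=manip.capture("scene");np.savez("pics/s3.npz",**t)
```

```text
(no output)
```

View pics/w3.png

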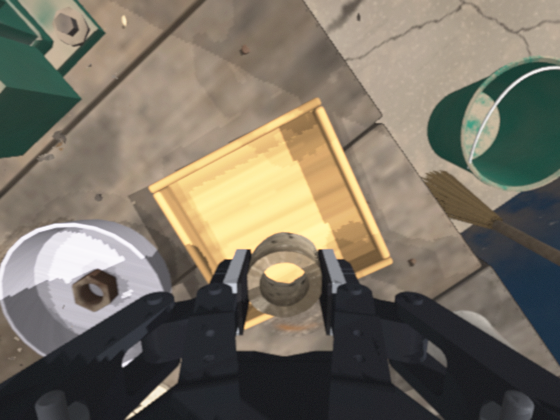

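w3: nut lies in the dish (95,290); ring is held at (285,275) over the tray, whose corners are (155,187), (319,102), (389,261). Lower and release.

>>> {"method": "jog_arm", "body": {
  "steps": [
    [[0,0,0,0.04,0],[0,0,0,0.07,0],[0,0,0,0.085,0],[0,0,0,0.089,0],[0,0,0,0.089,0],[0.5,0,0,0.089,0],[0.5,0,0,0.089,0],[0.5,0,0,0.089,0],[0.5,0,0,0.04,0],[0.7,0,0,0,0],[0.9,0,0,-0.03,0]]
  ]
}}

```text
time_s: 9.7
tool_pos: [0.4858, 0.2681, 0.1519]
tool_rot: [3.14, 0.001, 2.721]
contact_force: [-0.1, 0.2, 0.3]
opening: 0.823
grip_force: 0.0
```

Run:
```python
from h import *
c=load("w3")
A,B,C=[onz(c,*p,.03)[:2] for p in((153,188),(320,100),(390,263))]
print(A,B,C,np.linalg.norm(A-B),np.linalg.norm(B-C),"centre",(A+C)/2,"yaw AB",np.degrees(np.arctan2(*(B-A)[::-1])),np.degrees(np.arctan2(*(C-B)[::-1])))
c=load("w2");b=blob(c,439,149,90,.030,.0255)
print(b["rect"])
# tube silhouette side edges: top generator height; ridge axis from cloud
P=cloud(c);
for cc,(u,v,r) in((c,(442,150,75)),(load("w1"),(302,135,40))):
    P=cloud(cc);Q=P[v-r:v+r,u-r:u+r].reshape(-1,3);Q=Q[(Q[:,2]>.03)];print(len(Q),Q.mean(0),Q[:,2].max())
    w=Q[:,:2].astype(np.float32);r_=cv2.minAreaRect(w);print(r_)
    a=np.radians(62.7);ax=np.array([np.cos(a),np.sin(a)]);
    for th in np.radians([58,60,62,64,66]):
        n=np.array([-np.sin(th),np.cos(th)]);s=w@n;x=w@np.array([np.cos(th),np.sin(th)])
        print(np.degrees(th),np.percentile(s,[1,99]),np.percentile(x,[1,99]))
```

```text
[0.42698284 0.19891426] [0.42044567 0.32450254] [0.54523603 0.32881341] 0.12575830673186564 0.12486479907108929 centre [0.48610943 0.26386383] yaw AB 92.97969403310644 1.978487767888151
((0.45512863993644714, -0.04940937086939812), (0.07654149830341339, 0.053809404373168945), 63.27845764160156)
6334 [ 0.44844907 -0.05727333  0.04386116] 0.051115677438453244
((0.4504401385784149, -0.05723311007022858), (0.06329989433288574, 0.05261199176311493), 62.4791259765625)
58.00000000000001 [-0.4362787  -0.38633383] [0.15808447 0.22044212]
59.99999999999999 [-0.44261335 -0.39321574] [0.14401076 0.20578309]
62.0 [-0.44852331 -0.39952831] [0.12965655 0.19106034]
64.0 [-0.45421007 -0.40500842] [0.11482875 0.17625064]
66.0 [-0.45941778 -0.40967479] [0.09942827 0.16134247]
1828 [ 0.44980958 -0.05661881  0.04393068] 0.051076002033075524
((0.4495958387851715, -0.0567290261387825), (0.06273758411407471, 0.05236567556858063), 60.90476989746094)
58.00000000000001 [-0.43638409 -0.38627568] [0.15958241 0.22072303]
59.99999999999999 [-0.44273564 -0.39309601] [0.14530273 0.20598502]
62.0 [-0.44873294 -0.3993801 ] [0.13078216 0.1911502 ]
64.0 [-0.45452954 -0.40495143] [0.11583841 0.17636767]
66.0 [-0.45986928 -0.40981054] [0.1006862  0.16150043]
```

Ring released. Now go above the tube (0.450, -0.057; bore at 62°).

>>> {"method": "jog_arm", "body": {
  "steps": [
    [[1,-0.015,-0.045,0,0.15],[1,-0.03,-0.09,0,0.3],[1,-0.045,-0.135,0,0.45],[1,-0.06,-0.18,0,0.6],[1,-0.075,-0.225,0,0.75],[1,-0.09,-0.27,0,0.9],[1,-0.101,-0.312,0,1.05],[1,-0.101,-0.312,0,1.2],[1,-0.101,-0.312,0,1.35],[1,-0.101,-0.312,0,1.5],[1,-0.101,-0.312,0,1.64],[1,-0.101,-0.312,0,1.64]]
  ]
}}

```text
time_s: 10.9
tool_pos: [0.4501, -0.0581, 0.1496]
tool_rot: [3.141, 0.0, 1.081]
contact_force: [-0.5, 0.4, -0.3]
opening: 1.004
grip_force: 0.0
```

Run:
```python
from h import *
from bench import manip
c=manip.capture("wrist");np.savez("pics/w4.npz",**c);t=manip.capture("top");np.savez("pics/t4.npz",**t)
s=manip.state();print(s["tool_pos"],s["tool_rot"],s["joint_positions"].round(2))
P=cloud(c);Q=P[(P[...,2]>.03)&(np.hypot(P[...,0]-.45,P[...,1]+.057)<.05)];w=Q[:,:2].astype(np.float32);print(cv2.minAreaRect(w),Q[:,2].max())
P=cloud(t);Q=P[(P[...,2]>.006)&(np.hypot(P[...,0]-.485,P[...,1]-.265)<.05)];print("ring",len(Q),Q.mean(0))
```

```text
[ 0.45003105 -0.0580376   0.14957851] [ 3.14124304e+00 -2.30830035e-04  1.08424765e+00] [-0.52  0.54  0.75  2.31 -0.75  0.54  0.34]
((0.4497002959251404, -0.05704712122678757), (0.06313362717628479, 0.09947116672992706), 61.781944274902344) 0.23198760755708003
ring 390 [0.48636104 0.26673647 0.01115407]
```

>>> {"method": "jog_arm", "body": {
  "steps": [
    [[1,0,0.001,0.04,0],[1,0,0.001,0.08,0],[1,0,0.001,0.11,0],[1,0,0.001,0.124,0],[1,0,0.001,0.124,0],[0,0,0.001,0.124,0],[0,0,0.001,0.124,0],[0,0,0.001,0.124,0],[0,0,0.001,0.124,0],[0,0,0.001,0.124,0],[0,0,0.001,0.08,0],[0,0,0.001,0.03,0]]
  ]
}}

```text
time_s: 12.2
tool_pos: [0.4497, -0.0582, 0.12]
tool_rot: [-3.138, 0.001, 1.081]
contact_force: [2.6, -0.1, -0.7]
opening: 0.606
grip_force: 63.6
```

>>> {"method": "jog_arm", "body": {
  "steps": [
    [[0,0,0,0,-0.15],[0,0,0,0,-0.3],[0,0,0,0,-0.45],[0,0,0,0,-0.6],[0,0,0,0,-0.75],[0,0,0,0,-0.9],[0,0,0,0,-1.05],[0,0,0,0,-1.2],[0,0,0,0,-1.35],[0,0,0,0,-1.5],[0,0,0,0,-1.65]]
  ]
}}

```text
time_s: 13.3
tool_pos: [0.4508, -0.0587, 0.1202]
tool_rot: [-3.141, 0.001, 2.738]
contact_force: [-0.2, -1.5, -0.5]
opening: 0.602
grip_force: 63.6
```

```bash
python3 -c "
from bench import manip;print(manip.state()['joint_positions'].round(2))"
```

```text
[-0.15  0.5   0.24  2.31 -0.33  0.36  1.53]
```

>>> {"method": "jog_arm", "body": {
  "steps": [
    [[0,0.005,0.01,0,-0.15],[0,0.01,0.02,0,-0.3],[0,0.015,0.03,0,-0.45],[0,0.02,0.04,0,-0.6],[0,0.03,0.05,0,-0.75],[0,0.04,0.06,0,-0.9],[0,0.045,0.075,0,-1.05],[0,0.045,0.075,0,-1.2],[0,0.045,0.075,0,-1.35],[0,0.045,0.075,0,-1.49],[0,0.045,0.075,0,-1.49]]
  ]
}}

```text
time_s: 14.4
tool_pos: [0.4395, 0.0278, 0.12]
tool_rot: [-3.14, -0.0, -2.062]
contact_force: [1.3, 0.6, -0.3]
opening: 0.605
grip_force: 63.6
```

Run:
```python
from h import *
from bench import manip
c=manip.capture("wrist");np.savez("pics/w5.npz",**c);cv2.imwrite("pics/w5.png",c["pixels"][:,:,::-1])
t=manip.capture("scene");np.savez("pics/s5.npz",**t)
print(manip.state()['joint_positions'].round(2))
# dish from wrist view
P=cloud(c);Q=P[(P[...,2]>.022)&(P[...,2]<.04)&(np.hypot(P[...,0]-.48,P[...,1]-.107)<.075)&(np.hypot(P[...,0]-.48,P[...,1]-.107)>.05)]
A=np.c_[2*Q[:,:2],np.ones(len(Q))];x=np.linalg.lstsq(A,(Q[:,:2]**2).sum(1),rcond=None)[0]
print("dish",x[:2],np.sqrt(x[2]+x[0]**2+x[1]**2),len(Q),np.percentile(Q[:,2],95))
cv2.imwrite("pics/s5.png",cv2.resize(t["pixels"][190:340,150:350],(800,600))[:,:,::-1])
```

```text
[-0.07  0.48 -0.12  2.33  0.17  0.34  2.31]
dish [0.48584616 0.1135505 ] 0.05469717281054258 7 0.023748388876660843
```

View pics/w5.png

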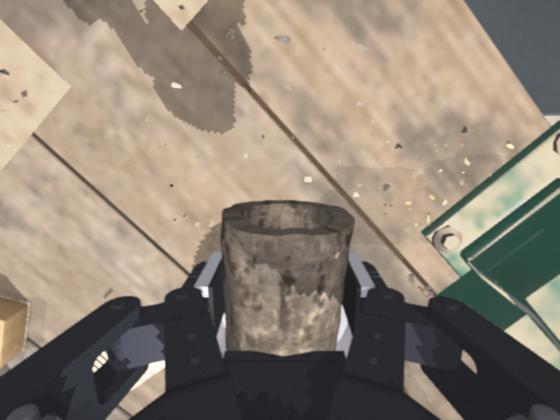

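w5: tube held squarely, near rim at (288,225), vise well off to the right. Press its rear end onto the dish rim to swivel it in the grip.

Add to h.py:
```python
def tilt(c,st):
    """ridge line of held tube: wrist cloud in tool frame"""
    from scipy.spatial.transform import Rotation as Ro
    P=cloud(c)-st["tool_pos"];T=P@Ro.from_euler("xyz",st["tool_rot"]).as_matrix()
    m=(np.abs(T[...,1])<.004)&(T[...,0]>-.005)&(T[...,0]<.05)&(T[...,2]<.0)&(T[...,2]>-.05)
    Q=T[m];
    if len(Q)<50:return None
    for _ in range(4):
        p=np.polyfit(Q[:,0],Q[:,2],1);r=Q[:,2]-np.polyval(p,Q[:,0]);Q=Q[np.abs(r)<max(.0015,2*r.std())]
    return np.degrees(np.arctan(p[0])),p[1],len(Q),Q[:,0].min(),Q[:,0].max(),r.std()
```

```bash
python3 -c "
from h import *
from bench import manip
print(tilt(load('w5'),manip.state()))"
```

```text
(np.float64(-2.551430348911422), np.float64(-0.02145720697008827), 2051, np.float64(-0.004955956374740911), np.float64(0.03128649954676891), np.float64(0.0005679525834713282))
```

>>> {"method": "jog_arm", "body": {
  "steps": [
    [[0,0,0,0.04,0],[0,0,0,0.058,0],[0,0,0,0.062,0],[0,0,0,0.065,0],[0,0,0,0.068,0],[0,0,0,0.068,0]]
  ]
}}

```text
time_s: 15.1
tool_pos: [0.4383, 0.0258, 0.0528]
tool_rot: [3.142, -0.004, -2.066]
contact_force: [-2.9, -3.7, 10.9]
opening: 0.605
grip_force: 61.0
```

```bash
python3 -c "
from h import *
from bench import manip
c=manip.capture('wrist');print(tilt(c,manip.state()))"
```

```text
(np.float64(2.9363716900002306), np.float64(-0.02170408075720972), 2259, np.float64(-0.004929524602890913), np.float64(0.03373311553927254), np.float64(0.0005947800839458457))
```

>>> {"method": "jog_arm", "body": {
  "steps": [
    [[0,-0.001,0,0.002,0],[0,-0.001,0,0.004,0],[0,-0.001,0,0.006,0],[0,-0.001,0,0.006,0]]
  ]
}}

```text
time_s: 15.55
tool_pos: [0.4371, 0.0243, 0.0471]
tool_rot: [3.14, -0.008, -2.069]
contact_force: [-3.9, -8.3, 15.2]
opening: 0.605
grip_force: 59.4
```

```bash
python3 -c "
from h import *
from bench import manip
c=manip.capture('wrist');print(tilt(c,manip.state()))"
```

```text
(np.float64(11.853137904710497), np.float64(-0.02355993609882808), 2648, np.float64(-0.004986106858781799), np.float64(0.037609570368511425), np.float64(0.0006149720617490788))
```

>>> {"method": "jog_arm", "body": {
  "steps": [
    [[0,-0.001,0,0.002,0],[0,-0.001,0,0.004,0],[0,-0.001,0,0.005,0],[0,-0.001,0,0.005,0]]
  ]
}}

```text
time_s: 16.0
tool_pos: [0.4363, 0.0238, 0.042]
tool_rot: [3.139, -0.011, -2.07]
contact_force: [-4.6, -11.8, 15.4]
opening: 0.607
grip_force: 59.6
```

```bash
python3 -c "
from h import *
from bench import manip
c=manip.capture('wrist');print(tilt(c,manip.state()))"
```

```text
(np.float64(19.386724856306973), np.float64(-0.02577907035777478), 2898, np.float64(-0.004966861624936563), np.float64(0.040219775450347404), np.float64(0.0006418633407232504))
```

>>> {"method": "jog_arm", "body": {
  "steps": [
    [[0,-0.001,0,0.002,0],[0,-0.001,0,0.003,0],[0,-0.001,0,0.003,0]]
  ]
}}

```text
time_s: 16.35
tool_pos: [0.436, 0.0238, 0.039]
tool_rot: [3.138, -0.013, -2.071]
contact_force: [-5.4, -13.2, 14.8]
opening: 0.604
grip_force: 59.9
```

>>> {"method": "jog_arm", "body": {
  "steps": [
    [[0,0.002,0,-0.02,0],[0,0.005,0,-0.06,0],[0,0.005,0,-0.1,0],[0,0.005,0,-0.15,0],[0,0.005,0,-0.18,0],[0,0.005,0,-0.18,0]]
  ]
}}

```text
time_s: 16.95
tool_pos: [0.4415, 0.0265, 0.2224]
tool_rot: [-3.132, 0.006, -2.064]
contact_force: [0.8, -0.6, -1.4]
opening: 0.602
grip_force: 63.2
```

Run:
```python
from h import *
from bench import manip
c=manip.capture('wrist');s=manip.state();print(tilt(c,s));print(s["tool_pos"],s["tool_rot"])
np.savez("pics/w6.npz",**c)
```

```text
(np.float64(22.64483023812844), np.float64(-0.028686861616221297), 3008, np.float64(-0.004987434962981323), np.float64(0.040651267246378124), np.float64(0.0006660952025733084))
[0.43996994 0.02623454 0.22018608] [-3.13567474  0.00360234 -2.06385764]
```

Tilt is about 25° in the grip. Move to the focus point.

>>> {"method": "jog_arm", "body": {
  "steps": [
    [[0,-0.03,-0.014,0.002,0.08],[0,-0.07,-0.032,0.004,0.16],[0,-0.11,-0.05,0.004,0.24],[0,-0.15,-0.068,0.004,0.32],[0,-0.17,-0.076,0.004,0.394],[0,-0.18,-0.081,0.004,0.394],[0,-0.188,-0.0845,0.004,0.394],[0,-0.188,-0.0845,0.004,0.394],[0,-0.188,-0.0845,0.004,0.394]]
  ]
}}

```text
time_s: 17.9
tool_pos: [0.6005, 0.1507, 0.2128]
tool_rot: [3.141, -0.002, -2.457]
contact_force: [-0.0, -0.1, -1.4]
opening: 0.602
grip_force: 63.1
```

Run:
```python
from h import *
from bench import manip
s=manip.state();print(s["tool_pos"],s["tool_rot"],s["joint_positions"].round(2))
for n in("wrist","scene","top"):
    c=manip.capture(n);np.savez(f"pics/{n}7.npz",**c)
    if n=="wrist":print(tilt(c,s))
    if n=="scene":a=cv2.resize(c["pixels"][110:220,200:310],(400,400),interpolation=2)
    if n=="top":b=cv2.resize(c["pixels"][100:260,180:340],(400,400),interpolation=2)
cv2.imwrite("pics/c7.png",np.hstack([a,b])[:,:,::-1])
```

```text
[0.60054529 0.15065181 0.21284175] [ 3.14124402e+00 -2.42829814e-03 -2.45698241e+00] [-0.25  0.5  -0.1   1.88  0.07  0.76  1.87]
(np.float64(22.5939383462489), np.float64(-0.026842504101644977), 3031, np.float64(-0.004990223552109157), np.float64(0.04113244474368647), np.float64(0.0006382312018507963))
```

View pics/c7.png

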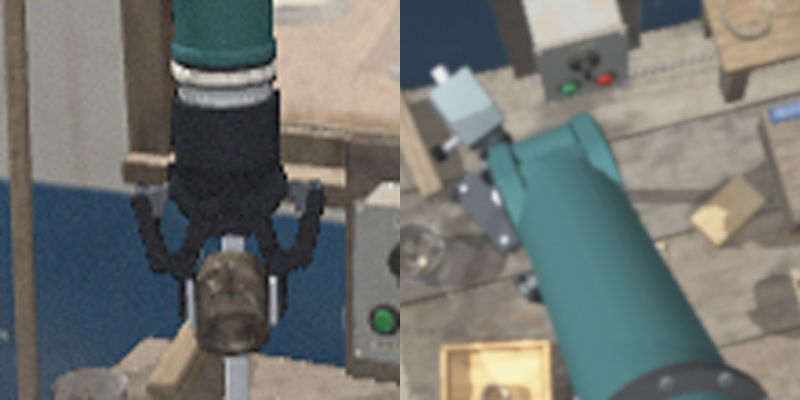

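c7: the tube is held end-on to the scene camera at (230,305), gripper clear of the camera head and the stand. A small correction follows, then a check of the tube's centre in the scene depth.

>>> {"method": "jog_arm", "body": {
  "steps": [
    [[0,-0.0043,-0.0007,-0.005,0],[0,-0.0043,-0.0007,-0.005,0],[0,-0.0043,-0.0007,-0.005,0]]
  ]
}}

```text
time_s: 18.35
tool_pos: [0.6059, 0.1543, 0.2189]
tool_rot: [-3.141, 0.001, -2.456]
contact_force: [0.1, 0.0, -0.7]
opening: 0.602
grip_force: 63.1
```

Run:
```python
from h import *
from bench import manip
s=manip.state();c=manip.capture("scene");np.savez("pics/scene8.npz",**c);w=manip.capture("wrist")
print(s["tool_pos"],s["tool_rot"]);print(tilt(w,s))
yaw=-2.4578;d=np.array([np.cos(yaw)*.9063,np.sin(yaw)*.9063,-.4226]);h=np.array([-np.sin(yaw),np.cos(yaw),0]);n=np.cross(d,h);n*=np.sign(n[2])
F=np.array([.602,.151,.22])
hsv=cv2.cvtColor(c["pixels"],cv2.COLOR_RGB2HSV)
for nm,cc in(("scene",c),("wrist",w)):
    P=cloud(cc)-F;A,B,C=P@d,P@h,P@n
    m=(np.abs(B)<.024)&(np.abs(A)<.05)&(np.abs(C)<.036)
    print(nm,m.sum(),"along",np.percentile(A[m],[1,5,50,95,99]).round(4),"side",np.percentile(B[m],[1,99]).round(4),"up",np.percentile(C[m],[1,5,95,99]).round(4))
    e=m&(A>.02);print(" end face: along",np.median(A[e]).round(4),"up",np.percentile(C[e],[2,98]).round(4))
    if nm=="scene":
        q=P[m&(A>.024)&(np.hypot(B,C)>.014)];q=q;cc0=q.mean(0);_,S,V=np.linalg.svd(q-cc0);v=V[2]*np.sign(V[2]@d);print(" face normal",v,"err deg",np.degrees(np.arccos(v@d)),"rms",S[2]/np.sqrt(len(q)),len(q))
print("focus px",proj(c,F),"end px",proj(c,F+.0315*d))
```

```text
[0.6059286  0.15433015 0.21887291] [-3.14122156e+00  9.55682122e-04 -2.45631111e+00]
(np.float64(22.506561049327292), np.float64(-0.02668435213599728), 3083, np.float64(-0.004981853053517573), np.float64(0.04150847521191667), np.float64(0.0006518042418414365))
scene 493 along [-0.0321 -0.0274  0.0119  0.0297  0.0306] side [-0.0223  0.0233] up [-0.023  -0.0199  0.0238  0.0251]
 end face: along 0.0272 up [-0.0231  0.0248]
 face normal [-0.71723981 -0.57138394 -0.39885769] err deg 1.631173325475734 rms 0.0016669850948229038 140
wrist 18397 along [-0.0258 -0.0237  0.0002  0.0258  0.0281] side [-0.0232  0.0233] up [0.007  0.0101 0.0227 0.0233]
 end face: along 0.0243 up [0.0105 0.0235]
focus px [263.39537681 189.79556912] end px [263.6884572  198.83007561]
```

>>> {"method": "jog_arm", "body": {
  "steps": [
    [[0,0.001,0,0.001,0],[0,0.001,0,0.001,0],[0,0.001,0,0.001,0],[0,0.001,0,0.001,0],[0,0.001,0,0.001,0],[0,0.001,0,0.001,0],[0,0.001,0,0.001,0],[0,0.001,0,0.001,0]]
  ]
}}

```text
time_s: 19.25
tool_pos: [0.6048, 0.1536, 0.2173]
tool_rot: [-3.142, -0.0, -2.456]
contact_force: [0.6, -0.3, -1.1]
opening: 0.601
grip_force: 63.1
```

Run:
```python
from h import *
from bench import manip
w=manip.capture("wrist");s=manip.state();print(tilt(w,s),s["tool_pos"],np.abs(s["dq"]).max())
print(manip.finish_job())
```

```text
(np.float64(22.514951563028834), np.float64(-0.026803236083740287), 3032, np.float64(-0.004987618704932106), np.float64(0.04128366405990907), np.float64(0.0006514014252090378)) [0.60481916 0.15361806 0.21736294] 0.0017247165802785258
the job is handed in; nothing more can be done
None
```

The nut is in the round dish, the ring is in the square tray, and the tube is held steady at the focus point, about 2 mm off and with its bore about 2° off the line of sight by my measurements; the job was handed in at about 19 s, with no verdict shown.

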